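Complete the sleeve carrier and hold it up level

ROBOT

A 7-joint arm with a two-finger parallel gripper is mounted at the origin on the work surface. World frame = base frame: x ahead of the robot, y to its left, z up, the work surface at z = 0. Lengths are in mm, angles in rad, forces in N, time in s.
With the tool pointing down it reaches from about 400 to 875 mm from the base axis. Payload 4.4 kg.
Tool frame: the origin (TCP) lies midway between the tips of the shut fingers; the grasp point (between the pads) lies 19 mm behind it; z points along the fingers, y is the line along which they close (so a half turn about z gives the same grasp; the last joint's range is limited). The gripper opens to 85 mm and grips with 20 to 120 N. Pads are 22 mm wide; open, the fingers measure 114 mm over their backs; the gripper's body (76 mm by 85 mm) begins 54 mm behind the grasp point. The pads swing forward as they close: fully open they stand 13 mm farther back than shut.
Start: joints at [1.255, 0.628, 0.038, 1.517, -0.027, 0.996, -0.02], TCP at [160.714, -629.832, 231.313] pointing down, gripper open.
Joint ranges: [-3.06, 3.06], [-0.37, 2.12], [-1.25, 1.32], [0.18, 2.47], [-1.1, 4.24], [0.23, 1.98], [-2.94, 2.94]. Speed limits (rad/s): [2.57, 2.57, 3.14, 3.14, 3.14, 3.14, 3.14].

INTERFACE

Orientations are given as a 3x3 rotation matrix whose columns are the frame's x, y, z axes.
In Python, from plant import telemetry, eyes, job gives the robot as it stands. The module is installed in compiled form; this text tells all that it offers.
- The arm moves only by the shell command python3 -m jog 'ROWS' [FORCE]. ROWS is JSON, a list of rows, each a list of 7 numbers: the turn, a rotation vector about the tool's x, y, z in degrees, then the shift along the tool's x, y, z in m, then the finger opening in m, from 0 to 0.0854. A call has exactly 5 rows; each row shifts and turns the commanded pose from where the row before left it, along the tool's axes as they then stand; what a row does not reach is not made up. A row lasts 1/10 s, in which the tool goes at most 50 mm and 8.59 degrees, less where a joint would pass 70% of its speed; a pose out of reach is approached as far as the arm can. A call is refused whole if a number of a shift passes 0.05 or a number of a turn 8.59, either way. A call with a gripper value outside its range is refused whole. The fingers move at their own pace and stop on an object; FORCE is the grip in N (left out, the last holds). Time passes only in rows, so rows that do not move let the fingers close, or fill a call up. It gives the time, the measured TCP pose, the force, the opening and the grip force at its end, in the units of the state.
- telemetry.observe(): the state, without advancing time (a new reading comes with each control period).
- eyes.snapshot(name): name is "scene" or "top"; returns the picture (480x640x3 uint8, red, green, blue); there is no depth.
- eyes.camera_params(name): a dict with "intrinsics" (3x3 intrinsics, pixels), "view" (4x4, takes a point from world to camera coordinates). Camera axes: x right, y down, z forward; pixel columns grow to the right and rows downward; lengths in mm; the calibration is good to about 2 mm. A picture is of the moment at which its call begins. camera_params takes no time and is no camera call.
- job.finish_job(): hands the job in; it is judged then, once.
The state is a dict: "time_s": time; "q": joint angles; "qvel": joint speeds; "joint_efforts": joint torques, N m; "eef_pos": TCP position; "tool_rot": TCP orientation; "ft_force": force on the tool from outside, world axes, zero at the start; "wrist_torque": the same for the moment, N m; "width": finger opening in mm; "gripper_force": force on a finger pad.
Only numpy, scipy, OpenCV 4.12 (cv2) and the standard library are available. Lean on these libraries where they do the work, as an engineer would, in place of code of your own. Each camera call takes 0.05 s, during which the arm holds its last target. There are 200 camera calls.

TASK

Two loose aluminium adapter sleeves stand on the bench to the robot's left: the one whose bore passes over the carrier's free gauge pin goes onto that pin, fully home, and is let go there; the one whose bore is too narrow for it goes into the grey reject tray. Then take the completed carrier by its black grip, lift it about 10 cm clear of its rubber pad, never tipping it, and finish still holding it there, level and still, with both sleeves seated on their pins. Leave the other things on the bench where they are.

Things in the scene. Friction and masses are not known exactly. Their poses are not given: they have to be found in the camera images.
- wide_mid (a point): centre (half-way up, on the axis) of the loose sleeve that fits: a plain aluminium tube standing upright on the bench, 36 mm outside diameter, 50 mm tall, 21 mm bore, open through, about 60 g; seen from above its hole is clearly the larger of the two loose sleeves
- narrow_mid (a point): centre of the loose sleeve that does not fit: same outside (36 mm diameter, 50 mm tall, about 60 g, upright on the bench) but a 10 mm bore, which jams on the tip of the 18 mm gauge pin. Which of the two stands nearer the robot varies
- loaded_mid (a point): centre of a third sleeve, the same as the fitting one (21 mm bore), already seated loose on the carrier's other pin
- carrier: loose steel carrier, about 450 g, on the rubber pad. Origin: centre of its underside (6 mm above the bench at the start); z up, y along its length. Base plate 70 (x) x 230 (y) x 10 mm; upright 18 mm gauge pins at y = +85 mm (free) and -85 mm (sleeve on it), 43 mm tall above the plate, the top 12 mm tapering to 8 mm. Flat handle in the middle: stem 10 mm thick (x), 34 mm long (y), black grip above it
- carrier_grip (a point): where to grip the carrier: on its black grip, a flat plate 14 mm thick (carrier's x: pinch along it) and 44 mm long (y), from 65 to 120 mm above the underside; this point is at its middle, 95 mm above the underside, over the carrier's centre; axes as the carrier's. With both sleeves on, it balances here, about 570 g in all
- free_pin (a point): point on the axis of the free gauge pin, 35 mm above the carrier's underside (25 mm above the plate; the pin's tip is 18 mm above this point): the centre of a fully seated sleeve comes here; axes as the carrier's
- taken_pin (a point): the same point on the other pin, which carries the sleeve that is already there
- tray_in (a point): centre of the inner floor of the grey plastic reject tray, fixed to the bench: 130 x 130 mm outside, 30 mm tall, walls 4 mm, floor 4 mm; axes along its sides, z up
- pad: flat black rubber pad under the carrier, 110 x 260 mm, 6 mm thick, fixed to the bench; origin at the centre of its underside
- jar: bystander to leave alone: small amber glass jar, 36 mm across, 55 mm tall; origin at its underside
- stopper: bystander to leave alone: dark rubber stopper, 36 mm across, 30 mm tall; origin at its underside
- beaker: bystander to leave alone: clear plastic beaker, 70 mm across, 90 mm tall; origin at its underside
- bottle: bystander to leave alone: glass bottle with paper label, 76 mm across, 150 mm tall; origin at its underside
- flask: bystander to leave alone: small white bottle, 48 mm across, 80 mm tall; origin at its underside
- timer: bystander to leave alone: flat white bench timer, 45 x 60 x 20 mm; origin at its underside

How it is judged (in metres and radians):
On the way:
1. the fitting sleeve is fully home on the free gauge pin and let go, with the carrier standing on its pad (distance between wide_mid and free_pin below 0.006 m and contact force between sleeve_wide and the fingers below 0.1 N and height (world z) of carrier below 0.012 m), for 0.2 s.
At the end, for the whole second after the job is handed in: Fingers hold the carrier 50 to 200 mm above its pad, within 0.1 rad of level, still (20 mm/s, 0.15 rad/s), touching no pad, tray or bystander; both wide-bore sleeves home on its pins (within 6 mm); the narrow sleeve let go, at rest on the reject tray floor (height (world z) of carrier between 0.056 and 0.206 m and angle between carrier's own z axis and vertical below 0.1 rad and linear speed of each of carrier, sleeve_narrow below 0.02 m/s and angular speed of carrier below 0.15 rad/s and contact force between carrier and the fingers above 2 N and contact force between carrier and pad below 0.1 N and contact force between carrier and jar below 0.1 N and contact force between carrier and stopper below 0.1 N and contact force between carrier and beaker below 0.1 N and contact force between carrier and bottle below 0.1 N and contact force between carrier and flask below 0.1 N and contact force between carrier and timer below 0.1 N and contact force between carrier and tray below 0.1 N and distance between wide_mid and free_pin below 0.006 m and distance between loaded_mid and taken_pin below 0.006 m and x of narrow_mid in the frame of tray_in between -0.057 and 0.057 m and y of narrow_mid in the frame of tray_in between -0.057 and 0.057 m and z of narrow_mid in the frame of tray_in below 0.035 m and contact force between sleeve_narrow and the fingers below 0.1 N); the arm keeps its last pose, push and grip.
It fails at once if the carrier is tipped (more than 0.3 rad) (angle between carrier's own z axis and vertical above 0.3 rad).
It fails at once if a bystander is moved (more than 40 mm) (distance of any of jar, stopper, beaker, bottle, flask, timer from where it was at the start of the episode above 0.04 m).
It also fails if it takes over 70 s, if anything falls off the work surface, if the arm or the gripper's body presses on something with over 40 N, if the wrist force passes 120 N, or if a joint passes its speed limit or range.

## Working session

There is one attempt and no reset: what is moved stays moved. The work goes in short steps, Python scripts to look and compute and a shell command to move; the robot and the scene stay as the last step left them, time stands still between calls to the robot, and variables do not carry over. Pictures are saved under pics/ and viewed, at most 10 in all, crops included, and the job is handed in when it is done.

```bash
mkdir -p pics; python3 - <<'E'
from plant import telemetry, eyes
import cv2,numpy as np
np.set_printoptions(precision=3,suppress=True)
s=telemetry.observe();print(s)
for n in("top","scene"):
    p=eyes.snapshot(n);cv2.imwrite(f"pics/{n}0.png",p[:,:,::-1]);c=eyes.camera_params(n);print(n,c)
E
```

```text
{'time_s': 0.0, 'q': array([ 1.255,  0.629,  0.038,  1.518, -0.027,  0.996, -0.02 ]), 'qvel': array([ 0.   ,  0.   ,  0.   ,  0.002,  0.002, -0.   ,  0.   ]), 'joint_efforts': array([  0.   , -56.34 ,   1.226, -19.345,   0.011,   0.01 ,   0.   ]), 'eef_pos': array([ 160.572, -629.192,  230.375]), 'tool_rot': array([[ 0.969,  0.247, -0.   ],
       [ 0.247, -0.969,  0.002],
       [ 0.   , -0.002, -1.   ]]), 'ft_force': array([ 0.268,  0.241, -0.103]), 'wrist_torque': array([ 0.012, -0.032,  0.027]), 'gripper_force': 0.0, 'width': 85.33556299402395}
top {'intrinsics': array([[449.811,   0.   , 324.331],
       [  0.   , 449.811, 229.903],
       [  0.   ,   0.   ,   1.   ]]), 'view': array([[ -0.02 ,  -1.   ,  -0.001,  80.948],
       [ -0.998,   0.02 ,  -0.06 , 600.254],
       [  0.06 ,  -0.001,  -0.998, 971.705],
       [  0.   ,   0.   ,   0.   ,   1.   ]])}
scene {'intrinsics': array([[465.959,   0.   , 311.149],
       [  0.   , 465.959, 240.651],
       [  0.   ,   0.   ,   1.   ]]), 'view': array([[  -0.576,    0.818,    0.   ,  289.14 ],
       [   0.692,    0.487,   -0.533, -399.219],
       [  -0.436,   -0.307,   -0.846, 1365.755],
       [   0.   ,    0.   ,    0.   ,    1.   ]])}
```

View pics/top0.png

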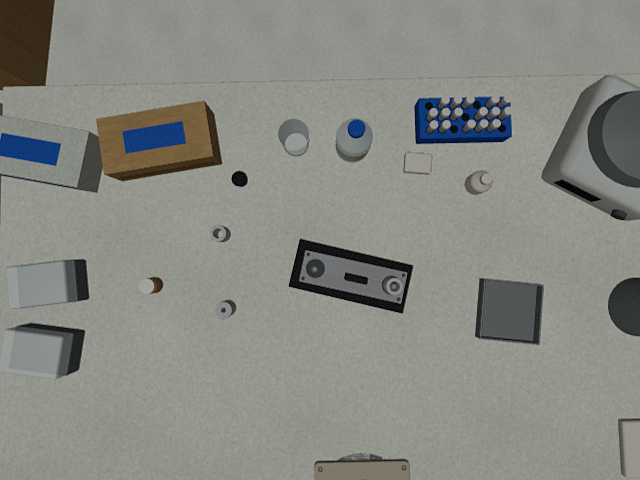

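View pics/scene0.png

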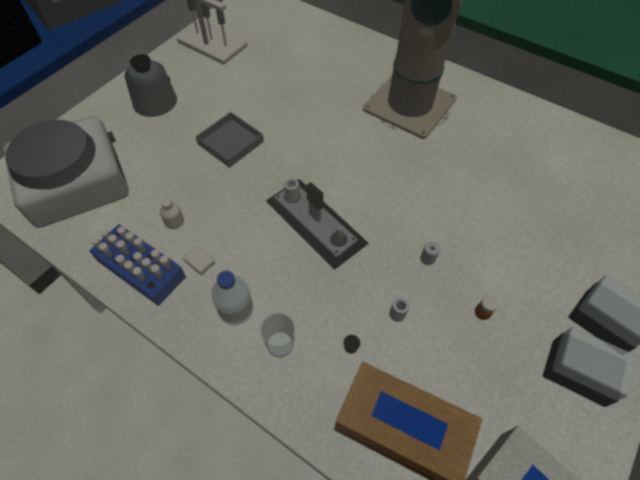

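The wide sleeve is the far one, near (220,233) in the top view, and the narrow one is at (226,309). The carrier's free pin is at (315,268), the loaded pin at (393,286), the grip at (355,278) and the tray at (509,311). I'll zoom in on these.

```bash
cat > h.py <<'E'
import numpy as np,cv2
from plant import telemetry, eyes
np.set_printoptions(precision=3,suppress=True)
def ray(n,uv,z):
    c=eyes.camera_params(n);K=c["intrinsics"];V=c["view"];R=V[:3,:3];t=V[:3,3]
    d=R.T@np.linalg.solve(K,[uv[0],uv[1],1.]);o=-R.T@t
    return o+d*(z-o[2])/d[2]
def proj(n,p):
    c=eyes.camera_params(n);q=c["intrinsics"]@(c["view"]@[*p,1.])[:3];return q[:2]/q[2]
def crop(im,x,y,w,h,s): return cv2.resize(im[y:y+h,x:x+w],None,fx=s,fy=s,interpolation=cv2.INTER_CUBIC)
E
python3 - <<'E'
from h import *
t=cv2.imread("pics/top0.png");s=cv2.imread("pics/scene0.png")
a=np.hstack([crop(t,200,213,40,40,6),crop(t,206,289,40,40,6),crop(t,480,270,80,80,3)])
b=np.hstack([crop(t,285,235,132,80,5)])
b=np.hstack([b,np.zeros((400,60,3),np.uint8)])
cv2.imwrite("pics/m.png",np.vstack([a[:,:720],b[:350,:720]]))
E
```

```text
(no output)
```

View pics/m.png

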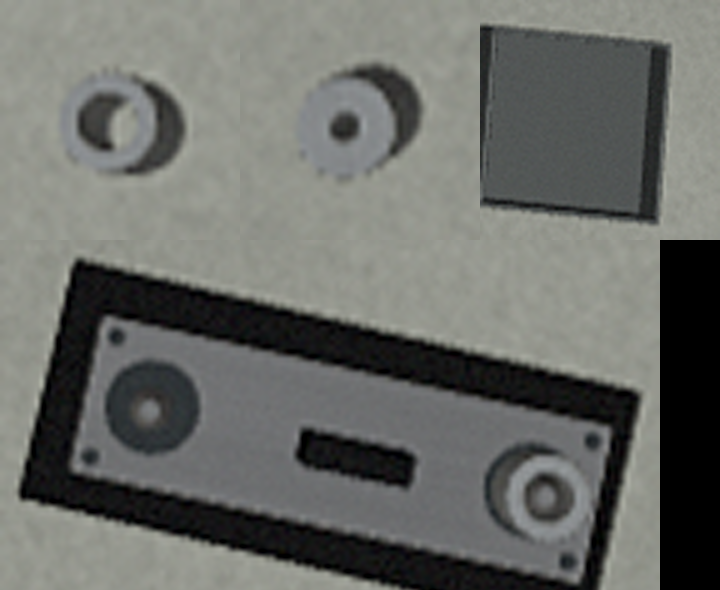

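The crop confirms the bores: the left sleeve is wide and the right one narrow. The free pin tip is at about (314.6,268.2), the loaded sleeve top at (394.0,286.0) and the grip top at (355.8,278.2).

```bash
python3 - <<'E'
from h import *
t=cv2.imread("pics/top0.png");g=cv2.cvtColor(t,cv2.COLOR_BGR2GRAY)
def R(n,uv,z,l): p=ray(n,uv,z);print(l,p[:2].round(1));return p
w=R("top",(218.0,232.9),50,"wide");n=R("top",(222.9,309.8),50,"narrow")
f=R("top",(314.6,268.2),59,"freepin");l=R("top",(394,286),66,"loaded");R("top",(393.7,285.8),59,"loadedtip");gr=R("top",(355.8,278.2),126,"grip")
d=(f-l)[:2];print("len",np.hypot(*d),"carrier y angle",np.degrees(np.arctan2(d[1],d[0])),"mid",(f+l)[:2]/2)
# tray
m=np.zeros_like(g);m[265:355,465:555]=(g[265:355,465:555]<125)*255
c=max(cv2.findContours(m,0,2)[0],key=cv2.contourArea);r=cv2.minAreaRect(c);print("tray",r);R("top",r[0],20,"tray")
m=np.zeros_like(g);m[230:320,280:420]=(g[230:320,280:420]<40)*255
c=max(cv2.findContours(m,0,2)[0],key=cv2.contourArea);r=cv2.minAreaRect(c);print("pad",r);b=cv2.boxPoints(r);q=np.array([ray("top",x,6)[:2] for x in b]);print(q.round(1),q.mean(0))
for nm,p,z in(("w",w,50),("n",n,50),("f",f,59),("l",l,66),("g",gr,126)): print(nm,proj("scene",[p[0],p[1],z]).round(1))
s=cv2.imread("pics/scene0.png")
a=np.hstack([crop(s,265,165,120,100,5),crop(s,380,230,32,100,5)]);cv2.imwrite("pics/ms.png",a)
E
```

```text
wide [598.1 295.2]
narrow [435.6 285.8]
freepin [519.2  90.8]
loaded [479.2 -73.6]
loadedtip [479.2 -74.1]
grip [499.8   9.4]
len 169.2105651581121 carrier y angle 76.31253622623113 mid [499.217   8.582]
tray ((509.1315002441406, 310.86968994140625), (66.22415161132812, 61.43629455566406), 5.440331935882568)
tray [ 417.3 -329. ]
pad ((350.6344299316406, 275.6787109375), (116.63827514648438, 48.670860290527344), 13.240520477294922)
[[ 479.9  150.9]
 [ 584.2  124.5]
 [ 519.8 -126.1]
 [ 416.3  -98.2]] [500.046  12.741]
w [400.4 303.8]
n [432.4 247.2]
f [339.5 228.7]
l [291.7 183.2]
g [315.3 188.7]
```

View pics/ms.png

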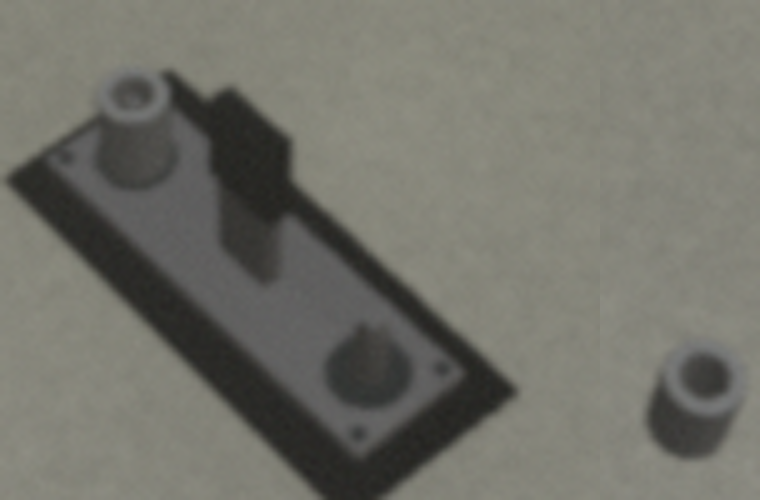

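Two-view checks agree within about 2 px: in the scene crop the loaded top is at (291.8,184.3), the free tip at (340,230) and the wide sleeve at (400,305). I'll move via a waypoint and then turn the tool so it closes along the carrier's x.

```bash
R='[0,0,0,0.033,-0.0255,0,0.085]'
python3 -m jog '[[0,0,0,0.033,-0.0255,0,0.085],[0,0,0,0.033,-0.0255,0,0.085],[0,0,0,0.033,-0.0255,0,0.085],[0,0,0,0.033,-0.0255,0,0.085],[0,0,0,0.033,-0.0255,0,0.085]]' 40
python3 -m jog '[[0,0,0,0.033,-0.0255,0,0.085],[0,0,0,0.033,-0.0255,0,0.085],[0,0,0,0.033,-0.0255,0,0.085],[0,0,0,0.033,-0.0255,0,0.085],[0,0,0,0.033,-0.0255,0,0.085]]'
python3 -m jog '[[0,0,-7.75,0,0,0,0.085],[0,0,-7.75,0,0,0,0.085],[0,0,-7.75,0,0,0,0.085],[0,0,-7.75,0,0,0,0.085],[0,0,-7.75,0,0,0,0.085]]'
python3 -m jog '[[0,0,-7.75,0,0,0,0.085],[0,0,-7.75,0,0,0,0.085],[0,0,-7.75,0,0,0,0.085],[0,0,0,0,0,0,0.085],[0,0,0,0,0,0,0.085]]'
cat > to.py <<'E'
import sys
from h import *
s=telemetry.observe();p=s["eef_pos"];R=s["tool_rot"]
print("t",s["time_s"],"tcp",p,"yaw x",np.degrees(np.arctan2(R[1,0],R[0,0])).round(2),"zax",R[:,2],"w",s["width"].__round__(1),"gf",s["gripper_force"],"F",s["ft_force"])
if len(sys.argv)>1:
    print("tool delta mm",R.T@(np.array(list(map(float,sys.argv[1:4])))-p))
E
python3 to.py 598.1 295.2 120
```

```text
time_s: 0.6
eef_pos: [289.8, -463.9, 231.0]
tool_rot: [[0.969, 0.247, -0.0], [0.247, -0.969, 0.001], [-0.0, -0.001, -1.0]]
ft_force: [0.6, -1.0, -1.3]
width: 85.0
gripper_force: 0.0
time_s: 1.1
eef_pos: [418.1, -299.6, 231.1]
tool_rot: [[0.969, 0.247, -0.0], [0.247, -0.969, 0.0], [-0.0, -0.0, -1.0]]
ft_force: [0.5, 0.1, 0.1]
width: 84.9
gripper_force: 0.0
time_s: 1.6
eef_pos: [417.2, -301.0, 231.0]
tool_rot: [[0.596, 0.803, -0.001], [0.803, -0.596, 0.0], [-0.0, -0.001, -1.0]]
ft_force: [-0.8, 0.4, 0.5]
width: 85.2
gripper_force: 0.0
time_s: 2.1
eef_pos: [417.2, -301.2, 231.1]
tool_rot: [[0.24, 0.971, -0.0], [0.971, -0.24, 0.0], [0.0, -0.0, -1.0]]
ft_force: [0.8, 0.2, -0.0]
width: 85.1
gripper_force: 0.0
t 2.1 tcp [ 417.165 -301.232  231.112] yaw x 76.11 zax [-0.  0. -1.] w 85.1 gf 0.0 F [ 0.847  0.24  -0.004]
tool delta mm [622.398  32.481 111.267]
```

```bash
for i in 1 2 3; do python3 -m jog '[[0,0,0,0.0415,0.0022,0,0.085],[0,0,0,0.0415,0.0022,0,0.085],[0,0,0,0.0415,0.0022,0,0.085],[0,0,0,0.0415,0.0022,0,0.085],[0,0,0,0.0415,0.0022,0,0.085]]' >/dev/null; done
python3 -m jog '[[0,0,0,0,0,0.04,0.085],[0,0,0,0,0,0.04,0.085],[0,0,0,0,0,0.03,0.085],[0,0,0,0,0,0,0.085],[0,0,0,0,0,0,0.085]]' >/dev/null
python3 to.py 598.1 295.2 19
python3 - <<'E'
from h import *
a=eyes.snapshot("top")[:,:,::-1];b=eyes.snapshot("scene")[:,:,::-1]
cv2.imwrite("pics/c.png",np.hstack([crop(a,170,180,100,100,4),crop(b,350,250,100,100,4)]))
E
```

```text
t 4.1 tcp [596.891 296.056 121.531] yaw x 76.25 zax [-0. -0. -1.] w 85.3 gf 0.0 F [ 0.065 -0.016 -0.046]
tool delta mm [ -0.513   1.394 102.53 ]
```

View pics/c.png

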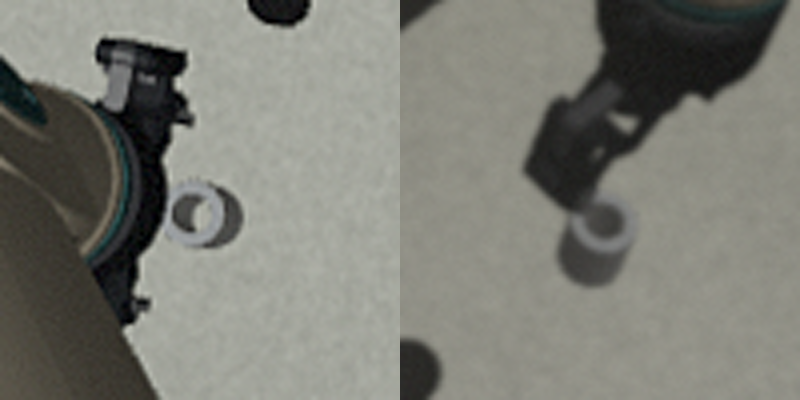

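The gripper sits over the wide sleeve in both views (top crop sleeve at (200,213), scene crop at (605,225)), so I'll descend and grasp.

```bash
python3 -m jog '[[0,0,0,-0.0005,0.0014,0.03,0.085],[0,0,0,0,0,0.03,0.085],[0,0,0,0,0,0.03,0.085],[0,0,0,0,0,0.0195,0.085],[0,0,0,0,0,0,0.085]]' 40 >/dev/null
python3 -m jog '[[0,0,0,0,0,0,0.03],[0,0,0,0,0,0,0.03],[0,0,0,0,0,0,0.03],[0,0,0,0,0,0,0.03],[0,0,0,0,0,0,0.03]]' 40
python3 -m jog '[[0,0,0,0,0,0,0.03],[0,0,0,0,0,0,0.03],[0,0,0,0,0,0,0.03],[0,0,0,0,0,0,0.03],[0,0,0,0,0,0,0.03]]' 40 >/dev/null
python3 to.py
```

```text
time_s: 5.2
eef_pos: [599.1, 295.5, 13.6]
tool_rot: [[0.237, 0.972, 0.002], [0.972, -0.237, 0.001], [0.002, 0.002, -1.0]]
ft_force: [-0.9, -0.5, 6.2]
width: 33.9
gripper_force: 40.2
t 5.7 tcp [599.184 295.52   13.643] yaw x 76.3 zax [ 0.002  0.001 -1.   ] w 34.0 gf 40.16579166054726 F [ 0.025 -1.193  6.293]
```

```bash
python3 -m jog '[[0,0,0,0,0,-0.03,0.03],[0,0,0,0,0,-0.03,0.03],[0,0,0,0,0,-0.03,0.03],[0,0,0,0,0,0,0.03],[0,0,0,0,0,0,0.03]]' >/dev/null
python3 to.py 520.3 91.1 100
```

```text
t 6.2 tcp [598.454 295.08  102.786] yaw x 76.3 zax [ 0.002  0.001 -1.   ] w 34.4 gf 40.07683390751481 F [-0.488 -0.361 -0.841]
tool delta mm [-216.688  -27.629    2.549]
```

```bash
python3 -m jog '[[0,0,0,-0.0434,-0.0057,0,0.03],[0,0,0,-0.0434,-0.0057,0,0.03],[0,0,0,-0.0434,-0.0057,0,0.03],[0,0,0,-0.0434,-0.0057,0,0.03],[0,0,0,-0.0434,-0.0057,0,0.03]]' >/dev/null
python3 -m jog '[[0,0,0,0,0,0,0.03],[0,0,0,0,0,0,0.03],[0,0,0,0,0,0,0.03],[0,0,0,0,0,0,0.03],[0,0,0,0,0,0,0.03]]' >/dev/null
python3 to.py 519.3 91.3 40
python3 - <<'E'
from h import *
a=eyes.snapshot("top")[:,:,::-1];b=eyes.snapshot("scene")[:,:,::-1]
cv2.imwrite("pics/d.png",np.hstack([crop(a,270,210,100,100,4),crop(b,290,165,100,100,4)]))
E
```

```text
t 7.2 tcp [519.168  92.3   101.598] yaw x 76.42 zax [-0.     0.001 -1.   ] w 34.2 gf 40.11239290237427 F [ 0.62   0.137 -0.752]
tool delta mm [-0.978  0.372 61.598]
```

View pics/d.png

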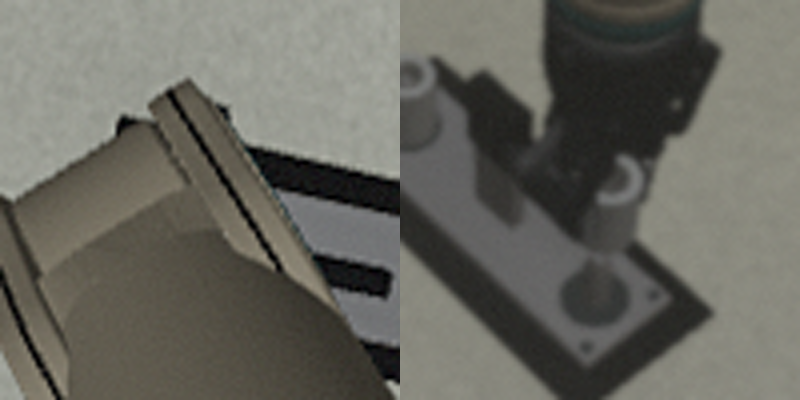

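```bash
python3 - <<'E'
from h import *
for z in (16,59,89,139):print(z,proj("scene",[519.2,90.8,z]),(proj("scene",[519.2,90.8,z])-[290,165])*4+[400,0])
print(proj("scene",[524.2,90.8,139])-proj("scene",[519.2,90.8,139]),proj("scene",[519.2,95.8,139])-proj("scene",[519.2,90.8,139]))
E
```

```text
16 [338.55  238.856] [594.2   295.423]
59 [339.492 228.74 ] [597.966 254.959]
89 [340.188 221.261] [600.751 225.046]
139 [341.427 207.949] [605.707 171.795]
[-1.285  1.554] [1.966 1.093]
```

The sleeve top, seen at crop (606,180), matches the point above the pin, which projects to (606,177). Lowering in steps with force checks.

```bash
python3 -m jog '[[0,0,0,-0.001,0.0004,0.015,0.03],[0,0,0,0,0,0.01,0.03],[0,0,0,0,0,0.006,0.03],[0,0,0,0,0,0.006,0.03],[0,0,0,0,0,0.006,0.03]]'
python3 to.py 519.3 91.3 29.6
```

```text
time_s: 7.8
eef_pos: [519.3, 90.0, 58.5]
tool_rot: [[0.236, 0.972, 0.0], [0.972, -0.236, 0.0], [0.0, 0.0, -1.0]]
ft_force: [1.1, -0.6, -0.3]
width: 34.5
gripper_force: 40.1
t 7.8 tcp [519.267  90.017  58.463] yaw x 76.32 zax [ 0.  0. -1.] w 34.5 gf 40.114165619015694 F [ 1.106 -0.551 -0.273]
tool delta mm [ 1.251 -0.275 28.863]
```

```bash
python3 -m jog '[[0,0,0,0.0005,0,0.006,0.03],[0,0,0,0,0,0.006,0.03],[0,0,0,0,0,0.006,0.03],[0,0,0,0,0,0.004,0.03],[0,0,0,0,0,0.004,0.03]]'
python3 -m jog '[[0,0,0,0,0,0.002,0.03],[0,0,0,0,0,0,0.03],[0,0,0,0,0,0,0.03],[0,0,0,0,0,0,0.03],[0,0,0,0,0,0,0.03]]'
```

```text
time_s: 8.3
eef_pos: [519.3, 90.3, 32.5]
tool_rot: [[0.237, 0.972, -0.0], [0.972, -0.237, -0.0], [-0.0, -0.0, -1.0]]
ft_force: [0.6, 1.0, -0.9]
width: 34.0
gripper_force: 40.1
time_s: 8.8
eef_pos: [519.5, 90.4, 31.0]
tool_rot: [[0.237, 0.972, 0.0], [0.972, -0.237, 0.0], [0.0, 0.0, -1.0]]
ft_force: [0.2, 0.9, -0.1]
width: 34.1
gripper_force: 40.1
```

```bash
python3 -m jog '[[0,0,0,0,0,0,0.06],[0,0,0,0,0,0,0.06],[0,0,0,0,0,0,0.06],[0,0,0,0,0,0,0.06],[0,0,0,0,0,0,0.06]]'
python3 -m jog '[[0,0,0,0,0,-0.02,0.06],[0,0,0,0,0,-0.04,0.06],[0,0,0,0,0,-0.04,0.06],[0,0,0,0,0,-0.03,0.06],[0,0,0,0,0,0,0.06]]'
python3 to.py 435.6 285.8 160
python3 - <<'E'
from h import *
a=eyes.snapshot("top")[:,:,::-1];b=eyes.snapshot("scene")[:,:,::-1]
cv2.imwrite("pics/e.png",np.hstack([crop(a,270,210,100,100,4),crop(b,270,165,100,100,4)]))
E
```

```text
time_s: 9.3
eef_pos: [519.3, 90.4, 30.8]
tool_rot: [[0.237, 0.972, 0.0], [0.972, -0.237, 0.0], [0.0, 0.0, -1.0]]
ft_force: [0.6, -1.2, 0.2]
width: 60.2
gripper_force: 0.0
time_s: 9.8
eef_pos: [522.1, 91.1, 164.9]
tool_rot: [[0.237, 0.972, 0.008], [0.972, -0.237, 0.002], [0.004, 0.008, -1.0]]
ft_force: [0.5, 0.4, -0.4]
width: 60.1
gripper_force: 0.0
t 9.8 tcp [522.054  91.104 164.853] yaw x 76.3 zax [ 0.008  0.002 -1.   ] w 60.1 gf 0.0 F [ 0.458  0.373 -0.424]
tool delta mm [ 168.654 -130.154    4.483]
```

View pics/e.png

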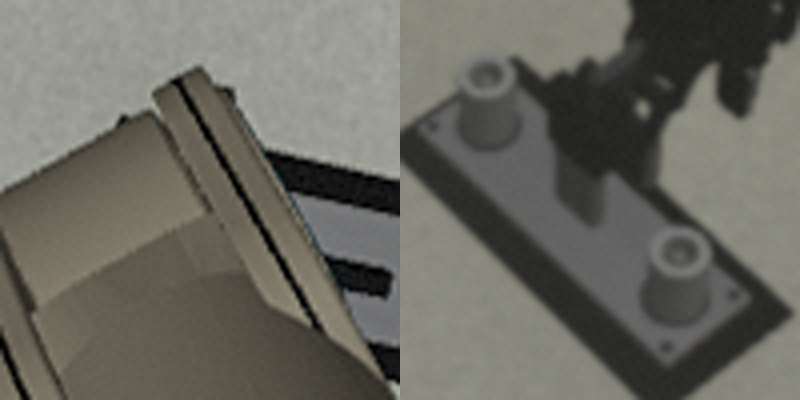

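The wide sleeve is fully home on the free pin: its rim at (680,250) is as high above the plate as the loaded one's. Next is the narrow sleeve.

```bash
python3 -m jog '[[0,0,0,0.0337,-0.0258,0,0.085],[0,0,0,0.0337,-0.0258,0,0.085],[0,0,0,0.0337,-0.0258,0,0.085],[0,0,0,0.0337,-0.0258,0,0.085],[0,0,0,0.0337,-0.0258,0,0.085]]' >/dev/null
python3 -m jog '[[0,0,0,0,0,0.03,0.085],[0,0,0,0,0,0.03,0.085],[0,0,0,0,0,0,0.085],[0,0,0,0,0,0,0.085],[0,0,0,0,0,0,0.085]]' >/dev/null
python3 to.py 435.6 285.8 12
```

```text
t 10.9 tcp [434.356 284.673 101.444] yaw x 76.28 zax [ 0.001  0.001 -1.   ] w 85.0 gf 0.0 F [ 0.05   0.231 -0.768]
tool delta mm [ 1.329  0.889 89.445]
```

```bash
python3 -m jog '[[0,0,0,0.001,0.001,0.03,0.085],[0,0,0,0,0,0.03,0.085],[0,0,0,0,0,0.02,0.085],[0,0,0,0,0,0.0095,0.085],[0,0,0,0,0,0,0.085]]' >/dev/null
python3 -m jog '[[0,0,0,0,0,0,0.03],[0,0,0,0,0,0,0.03],[0,0,0,0,0,0,0.03],[0,0,0,0,0,0,0.03],[0,0,0,0,0,0,0.03]]' 40
python3 -m jog '[[0,0,0,0,0,-0.04,0.03],[0,0,0,0,0,-0.04,0.03],[0,0,0,0,0,-0.04,0.03],[0,0,0,0,0,-0.04,0.03],[0,0,0,0,0,-0.02,0.03]]'
python3 to.py 417.3 -329 180
```

```text
time_s: 11.9
eef_pos: [435.7, 285.6, 12.4]
tool_rot: [[0.237, 0.972, 0.002], [0.972, -0.237, 0.001], [0.001, 0.001, -1.0]]
ft_force: [-0.4, -0.7, 5.8]
width: 35.8
gripper_force: 39.4
time_s: 12.4
eef_pos: [436.1, 286.2, 195.1]
tool_rot: [[0.237, 0.972, 0.004], [0.972, -0.237, 0.003], [0.004, 0.004, -1.0]]
ft_force: [0.2, 1.1, -1.0]
width: 36.4
gripper_force: 40.3
t 12.4 tcp [436.135 286.2   195.078] yaw x 76.3 zax [ 0.004  0.003 -1.   ] w 36.4 gf 40.33021414652467 F [ 0.183  1.129 -0.995]
tool delta mm [-602.217  127.34    13.141]
```

```bash
for i in 1 2 3; do python3 -m jog '[[0,0,0,-0.0401,0.0085,0,0.03],[0,0,0,-0.0401,0.0085,0,0.03],[0,0,0,-0.0401,0.0085,0,0.03],[0,0,0,-0.0401,0.0085,0,0.03],[0,0,0,-0.0401,0.0085,0,0.03]]' >/dev/null; done
python3 -m jog '[[0,0,0,0,0,0.03,0.03],[0,0,0,0,0,0.03,0.03],[0,0,0,0,0,0.03,0.03],[0,0,0,0,0,0,0.03],[0,0,0,0,0,0,0.03]]'
python3 to.py 417.3 -329 18
python3 - <<'E'
from h import *
b=eyes.snapshot("scene")[:,:,::-1]
cv2.imwrite("pics/f.png",crop(b,150,80,160,120,4))
E
```

```text
time_s: 14.4
eef_pos: [416.6, -329.1, 101.7]
tool_rot: [[0.236, 0.972, -0.0], [0.972, -0.236, 0.0], [0.0, -0.0, -1.0]]
ft_force: [0.0, 0.4, -0.8]
width: 35.8
gripper_force: 40.3
t 14.4 tcp [ 416.568 -329.06   101.688] yaw x 76.33 zax [-0.  0. -1.] w 35.8 gf 40.319268219172955 F [ 0.025  0.362 -0.827]
tool delta mm [ 0.205  0.738 83.688]
```

View pics/f.png

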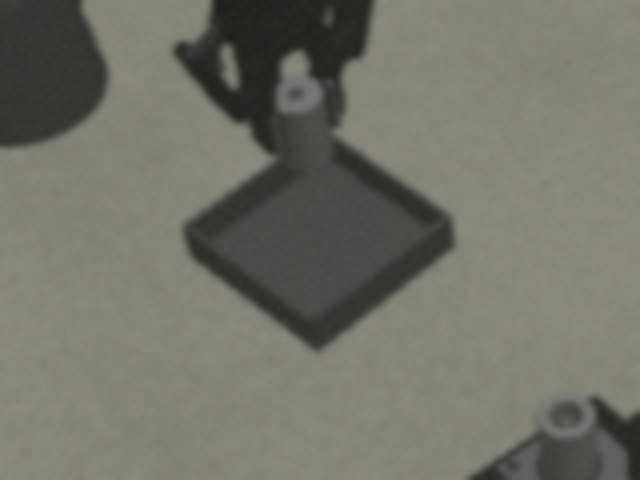

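The narrow sleeve hangs above the tray centre: its bottom is at crop (308,165), about 85 mm above the tray centre at (320,240). Lowering and releasing.

```bash
python3 -m jog '[[0,0,0,0,0.0005,0.03,0.03],[0,0,0,0,0,0.02,0.03],[0,0,0,0,0,0.02,0.03],[0,0,0,0,0,0.008,0.03],[0,0,0,0,0,0.005,0.03]]'
python3 -m jog '[[0,0,0,0,0,0,0.03],[0,0,0,0,0,0,0.05],[0,0,0,0,0,0,0.05],[0,0,0,0,0,0,0.05],[0,0,0,0,0,0,0.05]]'
python3 -m jog '[[0,0,0,0,0,-0.02,0.05],[0,0,0,0,0,-0.04,0.05],[0,0,0,0,0,-0.05,0.05],[0,0,0,0,0,-0.05,0.05],[0,0,0,0,0,-0.03,0.05]]'
python3 to.py 499.5 9 200
```

```text
time_s: 14.95
eef_pos: [417.9, -329.8, 19.1]
tool_rot: [[0.237, 0.972, 0.001], [0.972, -0.237, -0.001], [-0.001, 0.002, -1.0]]
ft_force: [0.1, -0.3, -0.0]
width: 35.8
gripper_force: 40.3
time_s: 15.45
eef_pos: [417.3, -329.6, 18.7]
tool_rot: [[0.237, 0.972, 0.001], [0.972, -0.237, -0.0], [-0.0, 0.001, -1.0]]
ft_force: [0.3, -0.6, 0.1]
width: 50.3
gripper_force: 0.0
time_s: 15.95
eef_pos: [418.2, -330.0, 212.2]
tool_rot: [[0.237, 0.972, 0.004], [0.972, -0.237, -0.003], [-0.002, 0.004, -1.0]]
ft_force: [0.9, -0.3, -0.4]
width: 49.6
gripper_force: 0.0
t 15.95 tcp [ 418.175 -329.972  212.191] yaw x 76.31 zax [ 0.004 -0.003 -1.   ] w 49.6 gf 0.0 F [ 0.925 -0.292 -0.433]
tool delta mm [348.61   -1.241  11.571]
```

```bash
python3 - <<'E'
from h import *
a=eyes.snapshot("top")[:,:,::-1];b=eyes.snapshot("scene")[:,:,::-1]
for t in (cv2.imread("pics/top0.png"),a):
    g=cv2.cvtColor(np.ascontiguousarray(t),cv2.COLOR_BGR2GRAY);m=np.zeros_like(g);m[265:292,336:376]=(g[265:292,336:376]<55)*255
    c=max(cv2.findContours(m,0,2)[0],key=cv2.contourArea);r=cv2.minAreaRect(c);print(r,ray("top",r[0],126))
    bx=cv2.boxPoints(r);q=np.array([ray("top",x,126)[:2] for x in bx]);e=max(q[1]-q[0],q[2]-q[1],key=np.linalg.norm);print(np.degrees(np.arctan2(e[1],e[0]))%180)
cv2.imwrite("pics/g.png",np.hstack([crop(a,285,230,132,100,3),crop(b,150,80,130,100,3)]))
E
```

```text
((355.66473388671875, 278.2588195800781), (23.320026397705078, 6.724844455718994), 12.528807640075684) [499.728   9.684 126.   ]
76.34578507803265
((355.7705993652344, 278.2823486328125), (23.536956787109375, 6.724844455718994), 12.528807640075684) [499.678   9.479 126.   ]
76.34580146702476
```

View pics/g.png

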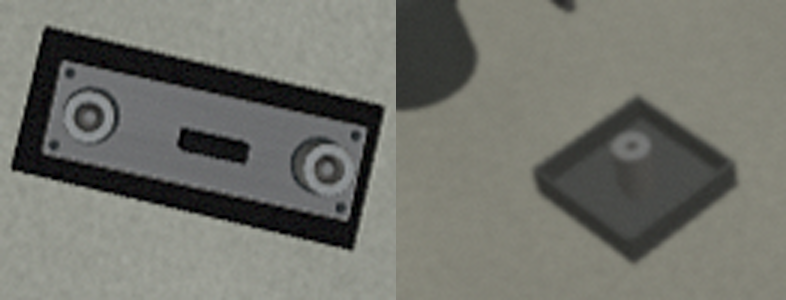

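Both wide sleeves are seated, with rims at (90,117) and (326,168), and the narrow one stands upright in the tray at (632,147). The carrier hasn't moved, so I'll go to its grip.

```bash
for i in 1 2; do python3 -m jog '[[0,0,0,0.0348,0,0,0.07],[0,0,0,0.0348,0,0,0.07],[0,0,0,0.0348,0,0,0.07],[0,0,0,0.0348,0,0,0.07],[0,0,0,0.0348,0,0,0.07]]' >/dev/null; done
python3 -m jog '[[0,0,0,0,0,0.03,0.07],[0,0,0,0,0,0,0.07],[0,0,0,0,0,0,0.07],[0,0,0,0,0,0,0.07],[0,0,0,0,0,0,0.07]]' >/dev/null
python3 to.py 499.6 9.0 80
```

```text
t 17.55 tcp [499.81    7.848 179.06 ] yaw x 76.21 zax [ 0.001 -0.    -1.   ] w 70.0 gf 0.0 F [-0.444  0.598  0.074]
tool delta mm [ 1.064 -0.604 99.06 ]
```

```bash
python3 -m jog '[[0,0,0,0.001,-0.0005,0.03,0.07],[0,0,0,0,0,0.03,0.07],[0,0,0,0,0,0.02,0.07],[0,0,0,0,0,0.018,0.07],[0,0,0,0,0,0,0.07]]' 70
python3 -m jog '[[0,0,0,0,0,0,0.04],[0,0,0,0,0,0,0.02],[0,0,0,0,0,0,0.005],[0,0,0,0,0,0,0.005],[0,0,0,0,0,0,0.005]]' 70
python3 -m jog '[[0,0,0,0,0,0,0.005],[0,0,0,0,0,0,0.005],[0,0,0,0,0,0,0.005],[0,0,0,0,0,0,0.005],[0,0,0,0,0,0,0.005]]' 70
```

```text
time_s: 18.05
eef_pos: [498.1, 9.1, 79.1]
tool_rot: [[0.238, 0.971, -0.003], [0.971, -0.238, -0.001], [-0.001, -0.003, -1.0]]
ft_force: [0.0, 0.6, 0.2]
width: 70.0
gripper_force: 0.0
time_s: 18.55
eef_pos: [500.1, 9.7, 81.3]
tool_rot: [[0.237, 0.972, 0.002], [0.972, -0.237, -0.0], [0.0, 0.002, -1.0]]
ft_force: [0.7, -1.4, 6.3]
width: 13.2
gripper_force: 69.4
time_s: 19.05
eef_pos: [500.2, 9.7, 81.2]
tool_rot: [[0.237, 0.972, 0.002], [0.972, -0.237, -0.0], [0.0, 0.002, -1.0]]
ft_force: [0.4, -0.9, 6.9]
width: 13.1
gripper_force: 69.4
```

Gripped. Lifting gently by 100 mm.

```bash
python3 -m jog '[[0,0,0,0,0,-0.002,0.005],[0,0,0,0,0,-0.005,0.005],[0,0,0,0,0,-0.008,0.005],[0,0,0,0,0,-0.01,0.005],[0,0,0,0,0,-0.01,0.005]]'
python3 -m jog '[[0,0,0,0,0,-0.012,0.005],[0,0,0,0,0,-0.012,0.005],[0,0,0,0,0,-0.012,0.005],[0,0,0,0,0,-0.012,0.005],[0,0,0,0,0,-0.01,0.005]]'
python3 -m jog '[[0,0,0,0,0,-0.006,0.005],[0,0,0,0,0,-0.003,0.005],[0,0,0,0,0,0,0.005],[0,0,0,0,0,0,0.005],[0,0,0,0,0,0,0.005]]'
python3 -m jog '[[0,0,0,0,0,0,0.005],[0,0,0,0,0,0,0.005],[0,0,0,0,0,0,0.005],[0,0,0,0,0,0,0.005],[0,0,0,0,0,0,0.005]]'
python3 - <<'E'
from h import *
b=eyes.snapshot("scene")[:,:,::-1]
cv2.imwrite("pics/k.png",crop(b,230,110,180,150,4))
E
```

```text
time_s: 19.55
eef_pos: [499.0, 9.8, 116.1]
tool_rot: [[0.237, 0.972, -0.0], [0.972, -0.237, 0.0], [0.0, -0.0, -1.0]]
ft_force: [-0.5, -0.4, -6.4]
width: 13.1
gripper_force: 68.4
time_s: 20.05
eef_pos: [499.3, 9.8, 174.6]
tool_rot: [[0.237, 0.972, 0.001], [0.972, -0.237, -0.0], [0.0, 0.001, -1.0]]
ft_force: [0.7, 0.2, -7.1]
width: 13.0
gripper_force: 68.4
time_s: 20.55
eef_pos: [498.8, 9.8, 181.8]
tool_rot: [[0.237, 0.972, -0.001], [0.972, -0.237, -0.0], [-0.0, -0.001, -1.0]]
ft_force: [1.1, 0.6, -7.2]
width: 13.5
gripper_force: 68.4
time_s: 21.05
eef_pos: [499.2, 9.8, 182.3]
tool_rot: [[0.237, 0.972, 0.0], [0.972, -0.237, 0.0], [0.0, 0.0, -1.0]]
ft_force: [0.1, -0.5, -6.5]
width: 13.1
gripper_force: 68.4
```

View pics/k.png

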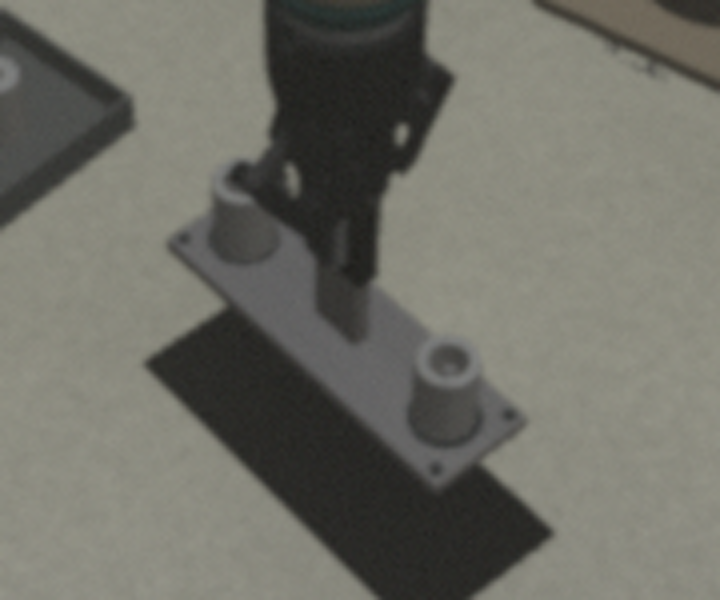

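The carrier hangs level about 100 mm above the pad, with sleeves seated at (245,215) and (445,390). The measured load of about 6.5 N is roughly the carrier plus both sleeves. Handing in.

```bash
python3 -c "
from plant import job
print(job.finish_job())"
```

```text
the job is handed in; nothing more can be done
None
```

I handed the job in at about 21 s: the wide sleeve is home on the free pin, the narrow one stands in the reject tray, and the arm is holding the carrier level and still about 10 cm above its pad; no verdict was returned.

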